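# Slide the gift box between the display risers onto the wrapping mat

## Task

Push the flat grey gift box along the counter, through the narrow gap between the two low wooden display risers, until it lies entirely on the rectangular cork wrapping mat on the other side. Only push it with the fingers: it must stay flat on the counter and never be lifted or tipped, and the soap bottle, candle jar, mug and blue dish stay where they are.

Things in the scene. Friction and masses are not known exactly. Their poses are not given: they have to be found in the camera images.
- gift_box: Loose closed gift box of grey card with a pale crossed ribbon, 90 mm (x) by 120 mm (y) by 35 mm high, about 0.4 kg. Origin: centre of its underside; z up. It starts on the round mat, on one side of the risers, its y within 21 degrees of the risers' y and up to 45 mm beside the gap's centre line. It fits the gap only lengthwise (its y along the risers' y, either way round).
- risers: Two low wooden display risers with stone tops and tiny dishes, fixed to the counter as one body. Each 90 mm (x) by 60 mm (y), 46 mm high in all (wood 34). Between them a straight gap, 98 mm wide in x, 60 mm long in y: 4 mm to spare each side of the box. Origin: middle of the gap at counter height; y runs along the gap (the box passes to +y or -y, wherever the cork mat lies); z up.
- cork_mat: Rectangular cork mat, fixed and flush with the counter (no edge to climb), 150 mm (x) by 180 mm (y). Origin: its centre at counter height; its y is within 0.07 rad of the gap's y. It lies 160 to 180 mm from the gap's middle on the side away from the box, its centre within 12 mm of the gap's centre line.
- round_mat: Round pale wood-veneer place mat, diameter 200 mm, fixed and flush with the counter, on which the gift box starts. Origin: its centre.
- corner0 (a point): Corner of the gift box's underside at x = 45 mm, y = 60 mm of the box.
- corner1 (a point): Corner of the gift box's underside at x = -45 mm, y = 60 mm of the box.
- corner2 (a point): Corner of the gift box's underside at x = -45 mm, y = -60 mm of the box.
- corner3 (a point): Corner of the gift box's underside at x = 45 mm, y = -60 mm of the box.
- soap: Green glass soap bottle, 60 mm diameter, 150 mm high, standing loose beyond one end of the work (+y). Origin: centre of its underside. Leave it alone.
- candle: White candle jar with brass lid, 70 mm diameter, 75 mm high, standing loose on the far side of the risers. Origin: centre of its underside. Leave it alone.
- mug: White mug, 80 mm diameter, 85 mm high, handle on its +y side, standing loose on the far side of the risers. Origin: centre of its underside. Leave it alone.
- dish: Small blue open dish, 100 mm across the rim, 30 mm high, standing loose beyond the other end of the work (-y). Origin: centre of its underside. Leave it alone.

How it is judged:
On the way:
1. the gift box, flat on the counter, is in the gap between the two risers (x of gift_box in the frame of risers between -0.015 and 0.015 m and y of gift_box in the frame of risers between -0.04 and 0.04 m and height (world z) of gift_box below 0.008 m), for 0.1 s.
At the end, for the whole second after the job is handed in: All four corners of the gift box lie on the cork mat (at most 2 mm over its edge), the box is flat on the counter, right way up and at rest (x of corner0 in the frame of cork_mat between -0.077 and 0.077 m and y of corner0 in the frame of cork_mat between -0.092 and 0.092 m and x of corner1 in the frame of cork_mat between -0.077 and 0.077 m and y of corner1 in the frame of cork_mat between -0.092 and 0.092 m and x of corner2 in the frame of cork_mat between -0.077 and 0.077 m and y of corner2 in the frame of cork_mat between -0.092 and 0.092 m and x of corner3 in the frame of cork_mat between -0.077 and 0.077 m and y of corner3 in the frame of cork_mat between -0.092 and 0.092 m and height (world z) of gift_box below 0.006 m and angle between gift_box's own z axis and vertical below 0.08 rad and linear speed of gift_box below 0.01 m/s); the robot touches nothing.
It fails at once if the gift box is lifted off the counter or tipped (height (world z) of gift_box above 0.012 m or angle between gift_box's own z axis and vertical above 0.25 rad).
It fails at once if the soap bottle is moved more than 20 mm or tipped (distance of soap from where it was at the start of the episode above 0.02 m or angle between soap's own z axis and vertical above 0.3 rad).
It fails at once if the candle jar is moved more than 20 mm or tipped (distance of candle from where it was at the start of the episode above 0.02 m or angle between candle's own z axis and vertical above 0.3 rad).
It fails at once if the mug is moved more than 20 mm or tipped (distance of mug from where it was at the start of the episode above 0.02 m or angle between mug's own z axis and vertical above 0.3 rad).
It fails at once if the blue dish is moved more than 20 mm or tipped (distance of dish from where it was at the start of the episode above 0.02 m or angle between dish's own z axis and vertical above 0.3 rad).
It also fails if it takes over 67 s, if anything falls off the work surface, if the arm or the gripper's body presses on something with over 40 N, if the wrist force passes 120 N, or if a joint passes its speed limit or range.

## Robot

A 6-joint arm with a two-finger parallel gripper is mounted at the origin on the work surface. World frame = base frame: x ahead of the robot, y to its left, z up, the work surface at z = 0. Lengths are in m, angles in rad, forces in N, time in s.
With the tool pointing down it reaches from about 0.225 to 0.875 m from the base axis. Payload 3.4 kg.
Tool frame: the origin (TCP) lies at the very end of the fingers, on their centre line; the grasp point (between the pads) lies behind it (bot.tcp_to_grasp is the z of the grasp point in the tool frame, in m); z points along the fingers, y is the line along which they close (so a half turn about z gives the same grasp; the last joint's range is limited). The gripper opens to 85 mm and grips with 20 to 120 N. Pads are 22 mm wide; open, the fingers measure 114 mm over their backs; the gripper's body (76 mm by 85 mm) begins 54 mm behind the grasp point. The pads swing forward as they close: fully open they stand 13 mm farther back than shut.
Start: joints at [-1.278, 0.276, 1.505, -0, 1.361, -0.121], TCP at [0.231, -0.527, 0.231] pointing down, gripper open.
Joint ranges: [-2.89, 2.89], [-0.75, 2.08], [0.22, 2.7], [-1.18, 4.32], [0.11, 2.71], [-2.7, 2.7]. Speed limits (rad/s): [2.57, 2.57, 3.14, 3.14, 3.14, 3.14].

## Interface

Orientations are given as a unit quaternion [w, x, y, z].
In Python, from plant import bot, imaging, order gives the robot as it stands.
- The arm moves only by the shell command python3 -m creep 'ROWS' [OPENING] [FORCE]. ROWS is JSON, a list of rows, each a list of 6 numbers: the shift along the tool's x, y, z in m, then the turn, a rotation vector about the tool's x, y, z in degrees. In form: [[tx, ty, tz, ax, ay, az], ...]. A call has exactly 5 rows; each row is the pose to reach, as a shift and turn from the pose commanded when the call began, along the tool's axes at that moment; what a row does not reach only later rows make up. A row lasts 1/12 s, in which the tool goes at most 41.7 mm and 7.16 degrees, less where a joint would pass 70% of its speed; a pose out of reach is approached as far as the arm can. A call with a gripper value outside its range is refused whole. OPENING is the opening, from -1 (shut) to 1 (fully open), so that 0 is half open, set as the call begins (- or left out, the last holds). The fingers move at their own pace and stop on an object; FORCE is the grip in N (left out, the last holds). Time passes only in rows, so rows that repeat a pose let the fingers close, or fill a call up. It gives the time, the measured TCP pose, the force, the opening and the grip force at its end, in the units of the state.
- bot.sense(): the state, without advancing time (a new reading comes with each control period).
- imaging.get_image(name): name is "side" or "top" or "wrist"; returns a dict with "img" (480x640x3 uint8, blue, green, red), "mtx" (3x3 intrinsics, pixels), "view" (4x4, takes a point from world to camera coordinates). Camera axes: x right, y up, looking along -z (the intrinsics and any distortion apply to the point x, -y, -z); pixel columns grow to the right and rows downward; lengths in m; the calibration is good to about 2 mm. A picture is of the moment at which its call begins. There is no depth.
- order.hand_in(): hands the job in; it is judged then, once.
The state is a dict: "t": time; "joint_pos": joint angles; "dq": joint speeds; "effort": joint torques, N m; "eef_pos": TCP position; "tcp_rot": TCP orientation; "force": force on the tool from outside, world axes, zero at the start; "wrist_torque": the same for the moment, N m; "opening": finger opening in m; "grip_force": force on a finger pad.
Only numpy, scipy, OpenCV 4.12 (cv2) and the standard library are available. Lean on these libraries where they do the work, as an engineer would, in place of code of your own. Each camera call takes 0.05 s, during which the arm holds its last target. There are 200 camera calls.

## Working session

There is one attempt and no reset: what is moved stays moved. The work goes in short steps, Python scripts to look and compute and a shell command to move; the robot and the scene stay as the last step left them, time stands still between calls to the robot, and variables do not carry over. Pictures are saved under pics/ and viewed, at most 10 in all, crops included, and the job is handed in when it is done.

```bash
mkdir -p pics; ls; python3 - <<'E'
from plant import bot, imaging, order
import cv2
s=bot.sense(); print(s['t'],s['eef_pos'],s['tcp_rot'],s['opening'],bot.tcp_to_grasp)
for n in ["top","side"]:
    d=imaging.get_image(n); cv2.imwrite(f"pics/{n}0.png",d["img"]); print(d["mtx"],d["view"],[k for k in d])
E
```

```text
pics
0.0 [ 0.23102939 -0.52596907  0.23043768] [-9.10419397e-04  9.78676547e-01  2.05405406e-01 -8.11422571e-05] 0.08535565574607547 -0.0187
[[556.62982358   0.         315.94761064]
 [  0.         556.62982358 232.50118865]
 [  0.           0.           1.        ]] [[-0.01817848 -0.99982742  0.00383041  0.01452085]
 [ 0.99804198 -0.01791643  0.05992674 -0.65001189]
 [-0.05984777  0.00491228  0.99819543 -1.4981302 ]
 [ 0.          0.          0.          1.        ]] ['img', 'mtx', 'view']
[[585.63069959   0.         316.41086369]
 [  0.         585.63069959 245.58236687]
 [  0.           0.           1.        ]] [[ 0.96300904 -0.26868844  0.02049678 -0.64771708]
 [ 0.13816186  0.55762724  0.81851277 -0.11233174]
 [-0.23135449 -0.78540332  0.57412257 -1.68231144]
 [ 0.          0.          0.          1.        ]] ['img', 'mtx', 'view']
```

View pics/top0.png

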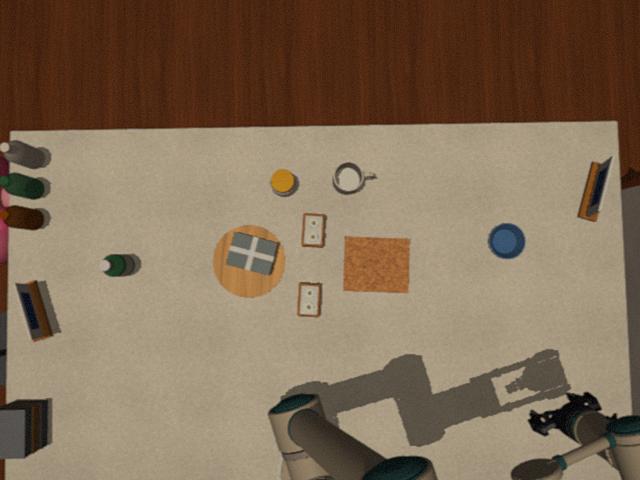

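View pics/side0.png

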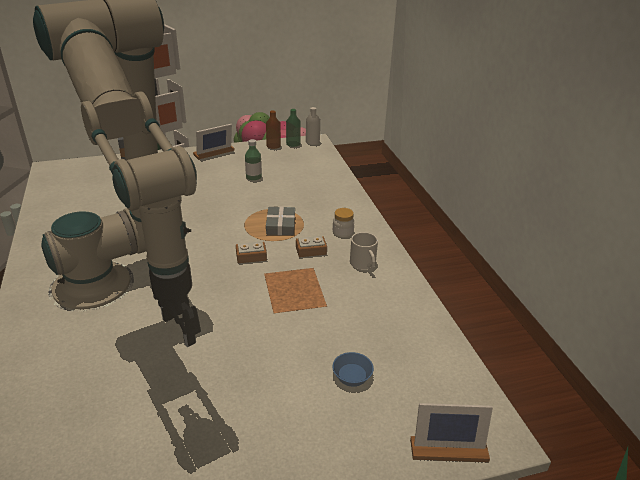

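The top view shows +y to the left. The box is at about (252,253), rotated and off line. The risers are at (313,230) and (309,299), and the cork is at (377,264), so the push goes towards -y. I'll measure all of these now.

```bash
cat > h.py <<'E'
import numpy as np, cv2
from plant import bot, imaging, order
def ray(d,uv,z):
    uv=np.atleast_2d(np.asarray(uv,float)); K,V=d["mtx"],d["view"]
    p=np.c_[uv,np.ones(len(uv))]@np.linalg.inv(K).T; p[:,1:]*=-1
    R=V[:3,:3]; c=-R.T@V[:3,3]; w=p@R
    return (c+w*((z-c[2])/w[:,2])[:,None])
def proj(d,P):
    p=np.asarray(P)@d["view"][:3,:3].T+d["view"][:3,3]; q=p*[1,-1,-1]@d["mtx"].T
    return q[:,:2]/q[:,2:]
def rect(d,mask,z,n=1):
    cs,_=cv2.findContours(mask,cv2.RETR_EXTERNAL,cv2.CHAIN_APPROX_NONE)
    out=[]
    for c in sorted(cs,key=cv2.contourArea)[::-1][:n]:
        w=ray(d,c[:,0],z)[:,:2]; (cx,cy),(a,b),t=cv2.minAreaRect((w*1000).astype(np.float32))
        out.append((np.round([cx,cy,a,b],1),round(t,1),np.round(c[:,0].mean(0))))
    return out
E
python3 - <<'E'
from h import *
d=imaging.get_image("top"); im=d["img"]; hsv=cv2.cvtColor(im,cv2.COLOR_BGR2HSV)
for u,v in [(245,242),(252,253),(313,218),(313,230),(302,300),(377,264),(235,280),(200,200)]: print((u,v),hsv[v,u])
H,S,V=cv2.split(hsv)
roi=np.zeros_like(H); roi[205:330,205:425]=255
cork=((S>130)&(V>100)).astype(np.uint8)*255&roi; print('cork',rect(d,cork,0,5))
box=((S<60)&(V<130)).astype(np.uint8)*255&roi
box=cv2.morphologyEx(box,cv2.MORPH_CLOSE,np.ones((7,7),np.uint8)); print('box',rect(d,box,.035,3))
b=im[200:330,205:425]; cv2.imwrite("pics/crop.png",cv2.resize(b,None,fx=3.6,fy=3.6,interpolation=cv2.INTER_NEAREST))
for n,p in dict(soap=(117,265),candle=(283,182),mug=(348,178),dish=(507,241)).items(): print(n,ray(d,p,.05).round(3))
E
```

```text
(245, 242) [ 33  28 102]
(252, 253) [ 17  10 183]
(313, 218) [ 24  43 172]
(313, 230) [ 17  41 175]
(302, 300) [ 20  45 176]
(377, 264) [ 14 165 159]
(235, 280) [ 16 152 178]
(200, 200) [ 21  59 168]
cork [(array([576.5, 188.4, 192.8, 192.4]), 89.0, array([249., 261.])), (array([ 560.9, -161.8,  177.1,  147.5]), 86.9, array([376., 264.])), (array([467.9,  26.2,  58.3,  89. ]), 85.1, array([309., 299.])), (array([658.9,  11.1,  58.1,  89.6]), 85.5, array([313., 230.]))]
box [(array([596.8, 176. , 121.5,  89.1]), 74.2, array([252., 253.])), (array([688. , -25. ,   0. ,   5.4]), 88.9, array([326., 218.])), (array([642. , -21.4,   0. ,   0. ]), 0.0, array([325., 235.]))]
soap [[0.571 0.533 0.05 ]]
candle [[0.786 0.089 0.05 ]]
mug [[ 0.794 -0.086  0.05 ]]
dish [[ 0.616 -0.507  0.05 ]]
```

View pics/crop.png

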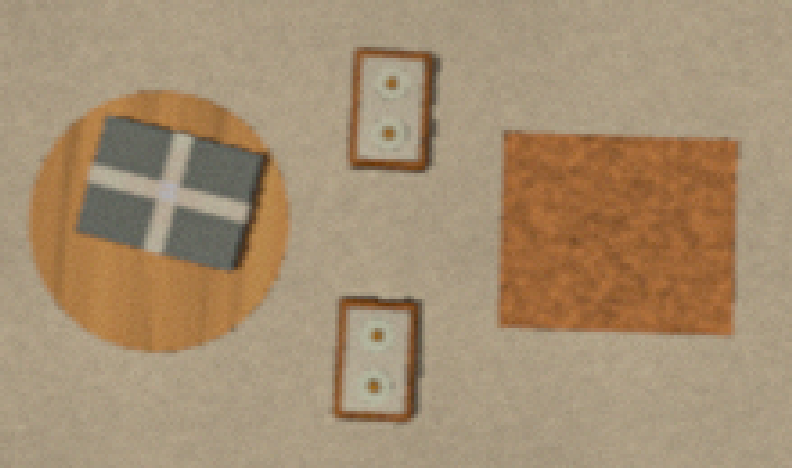

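The box's long axis is about 11° off the gap's y and about 21 mm to +x. My plan has two steps:
1. Square it with a flat two-finger push on its far long side.
2. Push its +y end face through the gap.

```bash
cat >> h.py <<'E'
from scipy.spatial.transform import Rotation as Ro
def masks(d,roi):
    H,S,V=cv2.split(cv2.cvtColor(d["img"],cv2.COLOR_BGR2HSV)); m=np.zeros_like(H); y0,y1,x0,x1=roi; m[y0:y1,x0:x1]=255
    wood=((S>130)&(V>100)).astype(np.uint8)*255&m
    box=cv2.morphologyEx(((S<60)&(V<130)).astype(np.uint8)*255&m,cv2.MORPH_CLOSE,np.ones((7,7),np.uint8))
    return wood,box
def tool(G,yaw,off,s,z):
    "shift+turn (tool axes) to riser-frame point off,s at height z with tool x yaw = yaw deg(world)"
    g=np.array(G[:2]); a=np.radians(G[2]); ex=np.array([np.cos(a),np.sin(a)]); ey=np.array([-ex[1],ex[0]])
    P=np.r_[g+off*ex+s*ey,z]; st=bot.sense(); q=st["tcp_rot"]; R=Ro.from_quat([q[1],q[2],q[3],q[0]])
    Y=np.radians(yaw); T=Ro.from_matrix(np.array([[np.cos(Y),np.sin(Y),0],[np.sin(Y),-np.cos(Y),0],[0,0,-1.]]))
    print('shift',R.inv().apply(P-st["eef_pos"]).round(4),'turn',np.degrees((R.inv()*T).as_rotvec()).round(2),'P',P.round(4),'t',st['t'])
def rf(G,p):
    a=np.radians(G[2]); v=np.array(p)-G[:2]; return np.array([v[0]*np.cos(a)+v[1]*np.sin(a),-v[0]*np.sin(a)+v[1]*np.cos(a)])
E
python3 - <<'E'
from h import *
d=imaging.get_image("top"); w,b=masks(d,(205,330,205,425))
r=rect(d,w,.034,4)[2:]; print(r); c=np.array([r[0][0][:2],r[1][0][:2]])/1000
v=c[1]-c[0]; G=[*c.mean(0),np.degrees(np.arctan2(v[1],v[0]))]; print('G',G,np.linalg.norm(v))
k=rect(d,w,0,2)[1]; bx=rect(d,b,.035)[0]
print('cork',rf(G,k[0][:2]/1000),k[1]-90-G[2],'box',rf(G,bx[0][:2]/1000),bx[1]-90-G[2])
open('g.py','w').write(f"G={[float(x) for x in G]}\n")
tool(G,G[2],.105,rf(G,bx[0][:2]/1000)[1],.2)
E
```

```text
[(array([469.8,  25.7,  56.9,  87.3]), 85.3, array([309., 300.])), (array([656.5,  11. ,  57. ,  87.2]), 85.7, array([313., 230.]))]
G [np.float64(0.56315), np.float64(0.018349999999999998), np.float64(-4.5019493377125865)] 0.1872778150235633
cork [ 0.01189746 -0.17977079] 1.4019493377125922 box [0.0212479  0.16011181] -11.29805066228741
shift [ 0.6912 -0.4565  0.0314] turn [-6.000e-02  1.000e-02  2.821e+01] P [0.6804 0.1697 0.2   ] t 0.2
```

```bash

python3 -m creep '[[0.028,-0.018,0,0,0,0],[0.056,-0.037,0,0,0,0],[0.084,-0.055,0,0,0,0],[0.112,-0.073,0,0,0,0],[0.139,-0.091,0,0,0,0]]' 0.5
python3 -m creep '[[0.028,-0.018,0,0,0,0],[0.056,-0.037,0,0,0,0],[0.084,-0.055,0,0,0,0],[0.112,-0.073,0,0,0,0],[0.138,-0.091,0,0,0,0]]' 
python3 -m creep '[[0.028,-0.018,0,0,0,0],[0.056,-0.037,0,0,0,0],[0.084,-0.055,0,0,0,0],[0.112,-0.073,0,0,0,0],[0.138,-0.091,0,0,0,0]]' 
python3 -m creep '[[0.028,-0.018,0,0,0,0],[0.056,-0.037,0,0,0,0],[0.084,-0.055,0,0,0,0],[0.112,-0.073,0,0,0,0],[0.138,-0.091,0,0,0,0]]' 
python3 -m creep '[[0.028,-0.018,0,0,0,6],[0.056,-0.037,0,0,0,12],[0.084,-0.055,0,0,0,18],[0.112,-0.073,0,0,0,23],[0.138,-0.092,0,0,0,28.2]]'
python3 -m creep '[[0,0,0,0,0,0],[0,0,0,0,0,0],[0,0,0,0,0,0],[0,0,0,0,0,0],[0,0,0,0,0,0]]'
python3 - <<'E'
from h import *; from g import G
tool(G,G[2],.105,.160,.008)
d=imaging.get_image("wrist"); cv2.imwrite("pics/w1.png",d["img"])
E
```

```text
t: 0.62
eef_pos: [0.3224, -0.3858, 0.2311]
tcp_rot: [-0.0, 0.979, 0.205, 0.0]
force: [0.3, -0.5, -0.2]
opening: 0.0638
grip_force: 0.0
t: 1.03
eef_pos: [0.4124, -0.2469, 0.2313]
tcp_rot: [0.0, 0.979, 0.205, 0.0]
force: [1.4, -0.2, 0.4]
opening: 0.0641
grip_force: 0.0
t: 1.45
eef_pos: [0.5022, -0.108, 0.2312]
tcp_rot: [0.0, 0.979, 0.206, 0.0]
force: [0.8, -0.3, 0.4]
opening: 0.0639
grip_force: 0.0
t: 1.87
eef_pos: [0.592, 0.0308, 0.2311]
tcp_rot: [0.0, 0.979, 0.206, -0.0]
force: [0.7, -0.4, -0.0]
opening: 0.0644
grip_force: 0.0
t: 2.28
eef_pos: [0.6814, 0.1704, 0.2308]
tcp_rot: [0.0, 0.999, -0.041, -0.0]
force: [1.4, -0.7, 0.1]
opening: 0.0638
grip_force: 0.0
t: 2.7
eef_pos: [0.6801, 0.1676, 0.2316]
tcp_rot: [0.0, 0.999, -0.04, -0.0]
force: [0.2, 0.1, 0.1]
opening: 0.0643
grip_force: 0.0
shift [ 2.000e-04 -2.100e-03  2.236e-01] turn [ 0.02  0.   -0.04] P [0.6804 0.1696 0.008 ] t 2.7
```

View pics/w1.png

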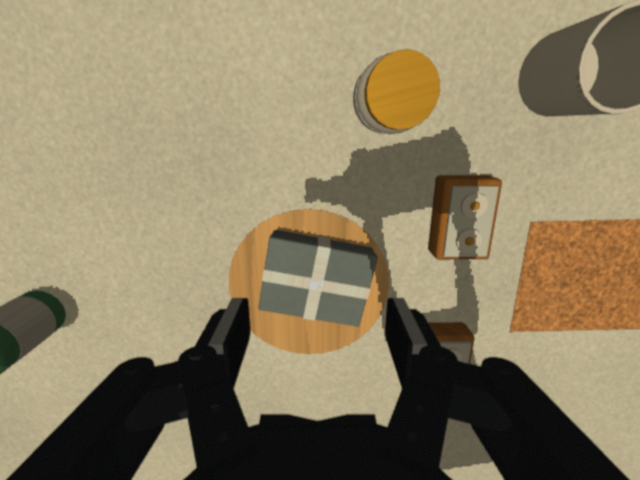

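```bash

python3 -m creep '[[0,0,0.03,0,0,0],[0,0,0.06,0,0,0],[0,0,0.09,0,0,0],[0,0,0.12,0,0,0],[0,0,0.15,0,0,0]]'
python3 -m creep '[[0,-0.002,0.02,0,0,0],[0,-0.002,0.04,0,0,0],[0,-0.002,0.06,0,0,0],[0,-0.002,0.073,0,0,0],[0,-0.002,0.073,0,0,0]]'
python3 -m creep '[[-0.004,0,0,0,0,0],[-0.008,0,0,0,0,0],[-0.012,0,0,0,0,0],[-0.016,0,0,0,0,0],[-0.02,0,0,0,0,0]]'
python3 -m creep '[[-0.004,0,0,0,0,0],[-0.008,0,0,0,0,0],[-0.012,0,0,0,0,0],[-0.016,0,0,0,0,0],[-0.018,0,0,0,0,0]]'
python3 - <<'E'
from h import *; from g import G
tool(G,G[2],.056,.160,.008)
d=imaging.get_image("wrist"); cv2.imwrite("pics/w2.png",d["img"])
E
```

```text
t: 3.17
eef_pos: [0.6803, 0.1679, 0.0808]
tcp_rot: [-0.0, 0.999, -0.04, 0.001]
force: [-0.3, 0.9, 0.1]
opening: 0.0643
grip_force: 0.0
t: 3.58
eef_pos: [0.6783, 0.1697, 0.0053]
tcp_rot: [0.001, 0.999, -0.04, -0.003]
force: [0.1, 0.3, 0.7]
opening: 0.064
grip_force: 0.0
t: 4.0
eef_pos: [0.6608, 0.1726, 0.0095]
tcp_rot: [-0.0, 0.999, -0.039, 0.001]
force: [-0.5, 0.0, 0.6]
opening: 0.0641
grip_force: 0.0
t: 4.42
eef_pos: [0.6426, 0.174, 0.0086]
tcp_rot: [-0.0, 0.999, -0.039, 0.0]
force: [2.7, 0.1, 1.3]
opening: 0.0643
grip_force: 1.1
shift [-0.011   0.0014  0.0006] turn [-0.01 -0.03  0.01] P [0.6315 0.1735 0.008 ] t 4.4167
```

View pics/w2.png

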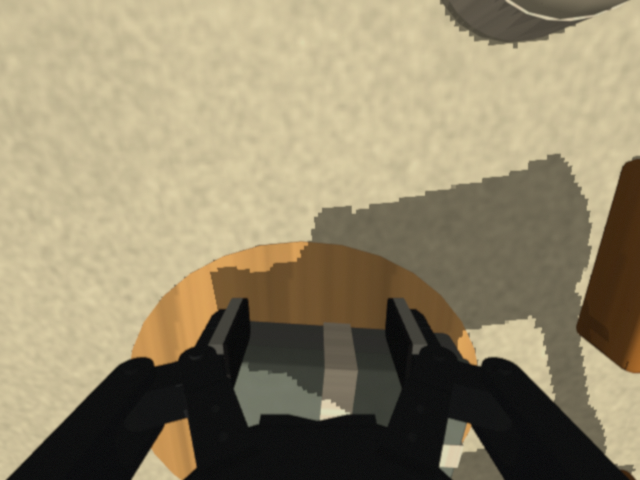

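The fingers are on the far long face and the box is nearly square. I'll finish the side push, back off, and measure again.

```bash

python3 -m creep '[[-0.003,0,0,0,0,0],[-0.006,0,0,0,0,0],[-0.009,0,0,0,0,0],[-0.011,0,0,0,0,0],[-0.011,0,0,0,0,0]]'
python3 -m creep '[[0.01,0,0,0,0,0],[0.025,0,0,0,0,0],[0.025,0,-0.03,0,0,0],[0.025,0,-0.06,0,0,0],[0.025,0,-0.09,0,0,0]]'
python3 -m creep '[[0,-0.03,-0.03,0,0,0],[0,-0.06,-0.06,0,0,0],[0,-0.09,-0.08,0,0,-7],[0,-0.12,-0.08,0,0,-14],[0,-0.15,-0.08,0,0,-21]]'
python3 - <<'E'
from h import *; from g import G
d=imaging.get_image("top"); w,b=masks(d,(205,330,205,425))
for bx in rect(d,b,.035,2): print('box',rf(G,bx[0][:2]/1000),bx[0],bx[1],bx[1]-90-G[2])
cv2.imwrite("pics/t2.png",d["img"])
E
```

```text
t: 4.88
eef_pos: [0.6311, 0.1745, 0.0082]
tcp_rot: [0.0, 0.999, -0.039, -0.0]
force: [0.7, -0.3, 0.4]
opening: 0.0643
grip_force: 0.7
t: 5.3
eef_pos: [0.6559, 0.172, 0.0976]
tcp_rot: [0.001, 0.999, -0.039, -0.002]
force: [0.4, 0.0, 0.2]
opening: 0.0639
grip_force: 0.0
t: 5.72
eef_pos: [0.6692, 0.3234, 0.1804]
tcp_rot: [0.0, 0.989, 0.146, 0.001]
force: [-0.9, 0.2, -0.4]
opening: 0.064
grip_force: 0.0
box [0.00110392 0.15351028] [576.3 171.3 121.8  88.8] 85.4 -0.09805066228740777
box [-0.13241221  0.09113776] [438.3 119.6 145.4 115.9] 26.8 -58.698050662287415
```

View pics/t2.png

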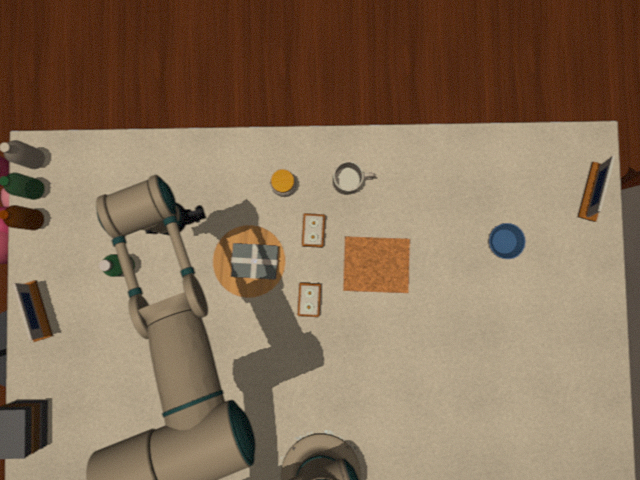

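The box is now 1 mm off the gap's line and 0.1° off square. The top view shows it centred at (254,261) with the fingers clear. Next, line up behind its +y face.

```bash
python3 - <<'E'
from h import *; from g import G
tool(G,G[2]+90,.001,.262,.12)
E
```

```text
shift [-0.0953  0.0239  0.0581] turn [ -0.2   -0.32 -68.2 ] P [0.5847 0.2795 0.12  ] t 5.7667
```

```bash

python3 -m creep '[[-0.019,0.005,0.01,0,0,-7],[-0.038,0.01,0.02,0,0,-14],[-0.057,0.015,0.03,0,0,-21],[-0.076,0.02,0.04,0,0,-28],[-0.095,0.024,0.058,0,0,-35]]' 0.15
python3 -m creep '[[0,0,0,0,0,-7],[0,0,0,0,0,-14],[0,0,0,0,0,-21],[0,0,0,0,0,-28],[0,0,0,0,0,-33.2]]'
python3 -m creep '[[0,0,0,0,0,0],[0,0,0,0,0,0],[0,0,0,0,0,0],[0,0,0,0,0,0],[0,0,0,0,0,0]]'
python3 - <<'E'
from h import *; from g import G
tool(G,G[2]+90,.001,.255,.008)
E
```

```text
t: 6.18
eef_pos: [0.584, 0.2714, 0.1203]
tcp_rot: [0.0, 0.899, 0.437, 0.0]
force: [0.3, -0.0, -1.2]
opening: 0.0491
grip_force: 0.0
t: 6.6
eef_pos: [0.5836, 0.2715, 0.1193]
tcp_rot: [-0.0, 0.737, 0.676, -0.002]
force: [-0.5, -0.2, -0.2]
opening: 0.049
grip_force: 0.0
t: 7.02
eef_pos: [0.5842, 0.2721, 0.1201]
tcp_rot: [-0.0, 0.739, 0.673, -0.0]
force: [0.6, 0.2, 0.6]
opening: 0.0489
grip_force: 0.0
shift [ 0.0004 -0.      0.1121] turn [-0.02  0.02 -0.85] P [0.5842 0.2725 0.008 ] t 7.0167
```

```bash

python3 -m creep '[[0,0,0.03,0,0,-0.8],[0,0,0.06,0,0,-0.8],[0,0,0.09,0,0,-0.8],[0,0,0.112,0,0,-0.8],[0,0,0.112,0,0,-0.8]]'
python3 -m creep '[[-0.005,0,0,0,0,0],[-0.01,0,0,0,0,0],[-0.015,0,0,0,0,0],[-0.02,0,0,0,0,0],[-0.025,0,0,0,0,0]]'
python3 -m creep '[[-0.005,0,0,0,0,0],[-0.01,0,0,0,0,0],[-0.015,0,0,0,0,0],[-0.02,0,0,0,0,0],[-0.025,0,0,0,0,0]]'
python3 -m creep '[[-0.005,0,0,0,0,0],[-0.01,0,0,0,0,0],[-0.015,0,0,0,0,0],[-0.02,0,0,0,0,0],[-0.025,0,0,0,0,0]]'
python3 - <<'E'
from h import *; from g import G
tool(G,G[2]+90,.001,.180,.008)
d=imaging.get_image("top"); w,b=masks(d,(205,330,205,425))
for bx in rect(d,b,.035,2): print('box',rf(G,bx[0][:2]/1000),bx[0],bx[1],bx[1]-90-G[2])
cv2.imwrite("pics/t3.png",cv2.resize(d["img"][190:340,180:430],None,fx=3,fy=3))
d=imaging.get_image("wrist"); cv2.imwrite("pics/w3.png",d["img"])
E
```

```text
t: 7.43
eef_pos: [0.5804, 0.2709, 0.0034]
tcp_rot: [-0.002, 0.734, 0.679, -0.005]
force: [-1.0, -0.4, -0.4]
opening: 0.0492
grip_force: 0.0
t: 7.85
eef_pos: [0.5831, 0.2469, 0.0099]
tcp_rot: [0.001, 0.734, 0.679, 0.001]
force: [-0.2, -0.1, 0.3]
opening: 0.0491
grip_force: 0.0
t: 8.27
eef_pos: [0.581, 0.2226, 0.0088]
tcp_rot: [0.0, 0.734, 0.679, 0.001]
force: [0.7, 3.4, 2.5]
opening: 0.049
grip_force: 1.7
t: 8.68
eef_pos: [0.5783, 0.197, 0.0082]
tcp_rot: [-0.0, 0.734, 0.679, -0.0]
force: [-0.3, 2.5, 2.3]
opening: 0.0491
grip_force: 1.8
shift [ 0.0007 -0.      0.0002] turn [-0.01  0.    0.01] P [0.5783 0.1977 0.008 ] t 8.6833
box [-0.05693867  0.10590747] [514.7 128.4 303.8 181.4] 15.3 -70.19805066228741
box [-0.16156612  0.2664904 ] [423.  296.7  13.3  21.4] 89.6 4.101949337712581
```

View pics/t3.png

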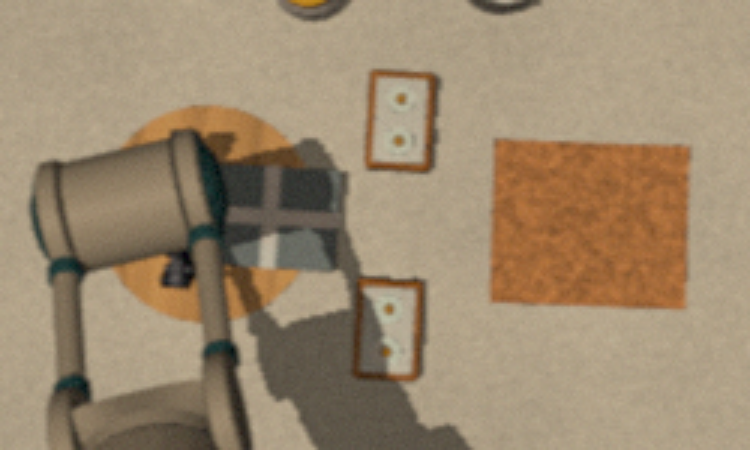

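The box is centred in front of the gap: its leading edge is at about (341,170–270), with 4–5 mm clear each side. I'll push on through.

```bash

for i in 1; do
python3 -m creep '[[-0.005,0,0,0,0,0],[-0.01,0,0,0,0,0],[-0.015,0,0,0,0,0],[-0.02,0,0,0,0,0],[-0.025,0,0,0,0,0]]'
python3 -m creep '[[-0.005,0,0,0,0,0],[-0.01,0,0,0,0,0],[-0.015,0,0,0,0,0],[-0.02,0,0,0,0,0],[-0.025,0,0,0,0,0]]'
python3 -m creep '[[-0.005,0,0,0,0,0],[-0.01,0,0,0,0,0],[-0.015,0,0,0,0,0],[-0.02,0,0,0,0,0],[-0.025,0,0,0,0,0]]'
python3 -m creep '[[-0.005,0,0,0,0,0],[-0.01,0,0,0,0,0],[-0.015,0,0,0,0,0],[-0.02,0,0,0,0,0],[-0.025,0,0,0,0,0]]'
done
python3 - <<'E'
from h import *; from g import G
tool(G,G[2]+90,.001,-.107,.008)
d=imaging.get_image("top"); cv2.imwrite("pics/t4.png",cv2.resize(d["img"][190:340,180:430],None,fx=3,fy=3))
E
```

```text
t: 9.2
eef_pos: [0.5759, 0.1717, 0.0079]
tcp_rot: [-0.0, 0.734, 0.679, -0.001]
force: [0.7, 1.2, -0.6]
opening: 0.0493
grip_force: 0.7
t: 9.62
eef_pos: [0.5744, 0.147, 0.0083]
tcp_rot: [0.0, 0.734, 0.679, -0.0]
force: [-0.5, 1.0, -1.7]
opening: 0.0488
grip_force: 0.7
t: 10.03
eef_pos: [0.5724, 0.1222, 0.0083]
tcp_rot: [0.0, 0.734, 0.679, -0.0]
force: [0.5, 0.4, -0.3]
opening: 0.049
grip_force: 0.7
t: 10.45
eef_pos: [0.5705, 0.0973, 0.0083]
tcp_rot: [0.0, 0.734, 0.679, -0.0]
force: [0.2, 1.7, -1.4]
opening: 0.0492
grip_force: 0.7
shift [-0.1863 -0.0002  0.0003] turn [0.   0.   0.01] P [ 0.5557 -0.0884  0.008 ] t 10.45
```

View pics/t4.png

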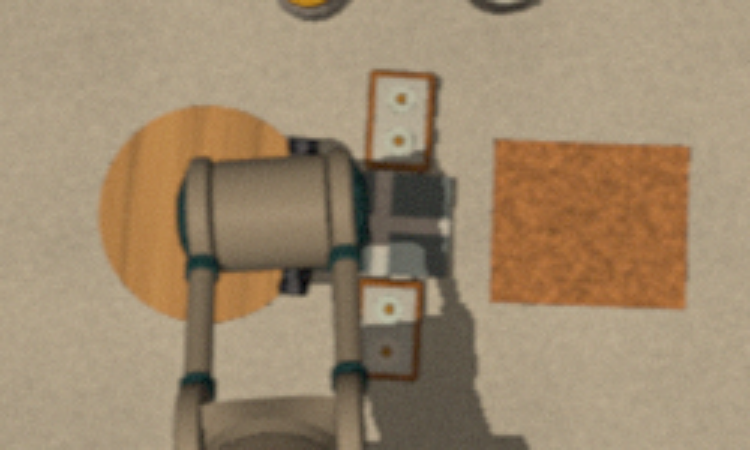

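The box is in the gap, with its leading edge at about (450,225) past the risers. Forces are low, so I'll push the rest of the way.

```bash

python3 -m creep '[[-0.005,0,0,0,0,0],[-0.01,0,0,0,0,0],[-0.015,0,0,0,0,0],[-0.02,0,0,0,0,0],[-0.025,0,0,0,0,0]]'
python3 -m creep '[[-0.005,0,0,0,0,0],[-0.01,0,0,0,0,0],[-0.015,0,0,0,0,0],[-0.02,0,0,0,0,0],[-0.025,0,0,0,0,0]]'
python3 -m creep '[[-0.005,0,0,0,0,0],[-0.01,0,0,0,0,0],[-0.015,0,0,0,0,0],[-0.02,0,0,0,0,0],[-0.025,0,0,0,0,0]]'
python3 -m creep '[[-0.005,0,0,0,0,0],[-0.01,0,0,0,0,0],[-0.015,0,0,0,0,0],[-0.02,0,0,0,0,0],[-0.025,0,0,0,0,0]]'
python3 -m creep '[[-0.005,0,0,0,0,0],[-0.01,0,0,0,0,0],[-0.015,0,0,0,0,0],[-0.02,0,0,0,0,0],[-0.025,0,0,0,0,0]]'
python3 -m creep '[[-0.005,0,0,0,0,0],[-0.01,0,0,0,0,0],[-0.015,0,0,0,0,0],[-0.02,0,0,0,0,0],[-0.025,0,0,0,0,0]]'
python3 -m creep '[[-0.005,0,0,0,0,0],[-0.01,0,0,0,0,0],[-0.015,0,0,0,0,0],[-0.02,0,0,0,0,0],[-0.025,0,0,0,0,0]]'
python3 -m creep '[[-0.004,0,0,0,0,0],[-0.007,0,0,0,0,0],[-0.009,0,0,0,0,0],[-0.011,0,0,0,0,0],[-0.011,0,0,0,0,0]]'
python3 -m creep '[[0.01,0,0,0,0,0],[0.02,0,0,0,0,0],[0.03,0,-0.02,0,0,0],[0.03,0,-0.05,0,0,0],[0.03,0,-0.08,0,0,0]]'
python3 -m creep '[[0.03,0,-0.02,0,0,0],[0.06,0,-0.04,0,0,0],[0.09,0,-0.06,0,0,0],[0.12,0,-0.07,0,0,0],[0.15,0,-0.08,0,0,0]]'
python3 - <<'E'
from h import *; from g import G
d=imaging.get_image("top"); w,b=masks(d,(205,330,330,425))
for bx in rect(d,b,.035,2): print('box',rf(G,bx[0][:2]/1000),bx[0],bx[1],bx[1]-90-G[2])
print(bot.sense()['force'])
cv2.imwrite("pics/t5.png",d["img"])
E
```

```text
t: 10.92
eef_pos: [0.5686, 0.0724, 0.0084]
tcp_rot: [0.0, 0.734, 0.679, 0.0]
force: [-0.2, 3.4, -0.2]
opening: 0.0491
grip_force: 1.0
t: 11.33
eef_pos: [0.5667, 0.0475, 0.0084]
tcp_rot: [0.0, 0.734, 0.679, 0.0]
force: [0.2, 3.0, 0.3]
opening: 0.0492
grip_force: 1.2
t: 11.75
eef_pos: [0.5647, 0.0226, 0.0083]
tcp_rot: [0.0, 0.734, 0.679, 0.0]
force: [0.6, 3.4, 0.7]
opening: 0.0489
grip_force: 1.3
t: 12.17
eef_pos: [0.5627, -0.0023, 0.0083]
tcp_rot: [0.0, 0.734, 0.679, 0.0]
force: [-0.3, 3.5, 1.1]
opening: 0.0489
grip_force: 1.5
t: 12.58
eef_pos: [0.5607, -0.0273, 0.0083]
tcp_rot: [0.0, 0.734, 0.679, 0.0]
force: [0.5, 2.9, 2.2]
opening: 0.0494
grip_force: 1.7
t: 13.0
eef_pos: [0.5587, -0.0522, 0.0083]
tcp_rot: [-0.0, 0.734, 0.679, -0.0]
force: [-0.2, 3.1, 3.7]
opening: 0.0491
grip_force: 1.9
t: 13.42
eef_pos: [0.5567, -0.0772, 0.0083]
tcp_rot: [-0.0, 0.734, 0.679, -0.0]
force: [-0.1, 3.7, 3.3]
opening: 0.0489
grip_force: 2.0
t: 13.83
eef_pos: [0.5558, -0.0882, 0.0082]
tcp_rot: [0.0, 0.734, 0.679, -0.0]
force: [-0.5, 0.8, 0.6]
opening: 0.0494
grip_force: 0.8
t: 14.25
eef_pos: [0.557, -0.0562, 0.0879]
tcp_rot: [-0.001, 0.734, 0.68, -0.001]
force: [1.1, -1.1, 0.2]
opening: 0.0487
grip_force: 0.0
t: 14.67
eef_pos: [0.57, 0.0938, 0.1695]
tcp_rot: [0.001, 0.734, 0.679, 0.0]
force: [0.7, -0.1, 0.6]
opening: 0.0491
grip_force: 0.0
box [ 0.00076736 -0.17472886] [ 550.2 -155.9  119.3   89.1] 85.4 -0.09805066228740777
box [-0.04702367 -0.07607575] [510.3 -53.8  42.8 240.7] 88.9 3.4019493377125922
[2.26409722 2.95088431 1.34504791]
```

View pics/t5.png

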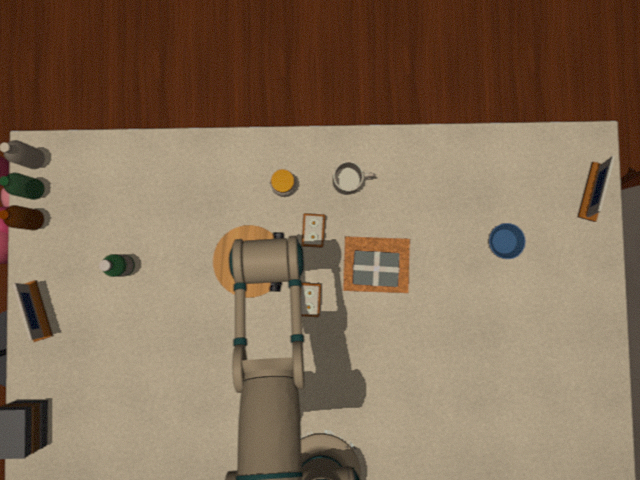

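The box lies wholly on the cork, centred at (376,268), with about 20 mm to spare or more. The arm is clear. I'll let it settle and hand in.

```bash
python3 -m creep '[[0,0,0,0,0,0],[0,0,0,0,0,0],[0,0,0,0,0,0],[0,0,0,0,0,0],[0,0,0,0,0,0]]'
python3 -c "
from plant import order
print(order.hand_in())"
```

```text
t: 15.13
eef_pos: [0.5697, 0.0908, 0.1676]
tcp_rot: [-0.0, 0.735, 0.678, -0.001]
force: [1.0, 0.3, 0.6]
opening: 0.0492
grip_force: 0.0
the job is handed in; nothing more can be done
None
```

I pushed the gift box flat through the gap onto the cork mat, where the last picture shows it about 20 mm inside the nearest edge and the other items untouched, and handed the job in at about 15 s; no verdict came back.

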